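# Start the bottle rinser under its push-latch flap

### The job

On the grey control box, press the closed steel flap in near its free edge and let go so that it pops open, then press the round start button under it right down and release it. Finally push the flap back down until it latches shut again, and leave everything untouched: work with the fingertips only and do not move, lift or knock the bottle, jar or mug standing around.

Things in the scene. Friction and masses are not known exactly. Their poses are not given: they have to be found in the camera images.
- panel: grey control box fixed to the bench, 200 x 164 x 75 mm (x, y, z); origin at the centre of its underside, z up. A 156 x 122 mm recess in its top, floor 36 mm above the bench, is covered by the flap. The flap's hinge runs along the box's x axis on the +y side of the recess; its free edge is on the -y side, where the box's rim is only 61 mm high.
- flap (a joint): flap angle, rad: 0 latched shut (level), 1.35 fully open (almost upright), -0.09 pressed in to its stop. Push-push latch: from shut, press the free edge in about 9 mm to the stop (about 3 N, then solid) and withdraw: a spring swings it fully open in about 1 s. To shut it, push it over and down (2 to 4 N) to the same stop and withdraw: it rises to 0, latched. Pressing again reopens it.
- flap_press (a point): point on the outer (top) face of the flap, 100 mm from the hinge line, 16 mm inside the free edge, midway along it; moves with the flap; 78 mm above the bench when shut. The flap is a plain steel plate 150 mm (along the hinge) x 116 mm (hinge to free edge) x 6 mm.
- flap_hinge (a point): point on the hinge line at mid-length, 60 mm to +y of the box's centre, 75 mm above the bench; does not move when the flap turns. When open, the flap stands about 113 mm above this line; its outer face then looks to the box's +y, and it is shut by pushing that face towards -y and down.
- start_top (a point): centre of the top face of the round black start button (26 mm across, in a 42 mm metal collar) on the recess floor under the flap: at x -25 mm, y -18 mm in the box's frame, 58 mm above the bench, 78 mm from the hinge line. It can be reached only while the flap is open.
- start (a joint): travel of the start button, m: 0 released, 0.006 fully down (5 N); springs back
- bottle_mid (a point): half-way up a clear glass bottle, 68 mm across, 210 mm tall, loose: leave alone
- jar_mid (a point): half-way up a glass jar with a metal lid, 72 mm across, 85 mm tall, loose: leave alone
- cup_mid (a point): half-way up a white mug, 76 mm across, 90 mm tall, loose: leave alone

How it is judged:
By the outcome, as a careful person would: the job done as asked, in the order asked, and still so for the second after the job is handed in, with the robot touching nothing.
It also fails if it takes over 58 s, if anything falls off the work surface, if the arm or the gripper's body presses on something with over 40 N, if the wrist force passes 120 N, or if a joint passes its speed limit or range.

### The arm

A 6-joint arm with a two-finger parallel gripper is mounted at the origin on the work surface. World frame = base frame: x ahead of the robot, y to its left, z up, the work surface at z = 0. Lengths are in m, angles in rad, forces in N, time in s.
With the tool pointing down it reaches from about 0.35 to 0.975 m from the base axis. Payload 4.9 kg.
Tool frame: the origin (TCP) lies midway between the tips of the shut fingers; the grasp point (between the pads) lies 19 mm behind it; z points along the fingers, y is the line along which they close (so a half turn about z gives the same grasp; the last joint's range is limited). The gripper opens to 85 mm and grips with 20 to 120 N. Pads are 22 mm wide; open, the fingers measure 114 mm over their backs; the gripper's body (76 mm by 85 mm) begins 54 mm behind the grasp point. The pads swing forward as they close: fully open they stand 13 mm farther back than shut.
Start: joints at [-1.402, 0.053, 1.613, -0, 1.476, -0.119], TCP at [0.177, -0.599, 0.231] pointing down, gripper open.
Joint ranges: [-3.01, 3.01], [-1.01, 2.22], [0.06, 2.58], [-1.02, 4.17], [0.09, 2.62], [-3.14, 3.14]. Speed limits (rad/s): [2.57, 2.57, 3.14, 3.14, 3.14, 3.14].

### API

Orientations are given as a unit quaternion [w, x, y, z].
In Python, from plant import state, grab_frame, job_done, cut_out, place_of gives the robot as it stands.
- The arm moves only by the tool jog_arm, never from a script. Its argument "motion" is text: rows parted by semicolons, each of 7 numbers parted by spaces: the opening in per cent of the stroke, from 0 (shut) to 100 (fully open), then the shift along the tool's x, y, z as a fraction of full scale, then the turn, a rotation vector about the tool's x, y, z as a fraction of full scale. A call has exactly 5 rows; each row is the pose to reach, as a shift and turn from the pose commanded when the call began, along the tool's axes at that moment; what a row does not reach only later rows make up. Full scale, the value 1, is 50 cm for a shift and 1.5 rad for a turn. A row lasts 1/8 s, in which the tool goes at most 62.5 mm and 10.7 degrees, less where a joint would pass 70% of its speed; a pose out of reach is approached as far as the arm can. A call with a number of a shift or a turn outside -1 to 1 is refused whole. A call with a gripper value outside its range is refused whole. The fingers move at their own pace and stop on an object; the grip force is fixed at half the most. Time passes only in rows, so rows that repeat a pose let the fingers close, or fill a call up. It gives the time, the measured TCP pose, the force, the opening and the grip force at its end, in the units of the state.
- state(): the state, without advancing time (a new reading comes with each control period).
- grab_frame(name): name is "side" or "top" or "wrist"; returns a dict with "color" (384x512x3 uint8, red, green, blue), "range_z" (384x512 float32, m along the optical axis (not along the pixel's ray), 0 where there is no reading), "intrinsics" (3x3 intrinsics, pixels), "k1" (the pictures are not rectified: a ray, as slopes to the right and down, at radius r is drawn at 1 + k1 r^2 times it, then the intrinsics apply), "world_from_camera" (4x4, takes a point from camera to world coordinates). Camera axes: x right, y up, looking along -z (the intrinsics and any distortion apply to the point x, -y, -z); pixel columns grow to the right and rows downward; lengths in m; the calibration is good to about 2 mm. A picture is of the moment at which its call begins.
- job_done(): hands the job in; it is judged then, once.
Trained networks look in the newest picture that a camera, given by its name, has taken for a name from the list of things; names that differ only in an ending like _2 or _b are one class to them, and where a whole thing is asked for, a point or a joint stands for the part that bears it (a point fixed in the world has none). Each returns a list of dicts, best first, with "p" (0 to 1); they miss things now and then, are a little off and sometimes report something else, mostly with a low value. They report only what shows in the picture. A call takes as long as a camera call.
- cut_out(camera, thing): "pixels" (384x512 bool, what is visible of it).
- place_of(camera, thing): "at" ([x, y, z] in m, in world coordinates, good to about 4 mm: a listed point, or the origin of a listed thing).
The state is a dict: "time": time; "joint_pos": joint angles; "joint_vel": joint speeds; "joint_efforts": joint torques, N m; "tool_pos": TCP position; "tool_rot": TCP orientation; "contact_force": force on the tool from outside, world axes, zero at the start; "ft_torque": the same for the moment, N m; "gripper_width": opening from 0.0 (shut) to 1.0 (fully open); "grasp_force": force on a finger pad.
Only numpy, scipy, OpenCV 4.12 (cv2) and the standard library are available. Lean on these libraries where they do the work, as an engineer would, in place of code of your own. Each camera call takes 0.05 s, during which the arm holds its last target. There are 200 camera calls.

## Working session

There is one attempt and no reset: what is moved stays moved. The work goes in short steps, Python scripts to look and compute and a tool call to move; the robot and the scene stay as the last step left them, time stands still between calls to the robot, and variables do not carry over. Pictures are saved under pics/ and viewed, at most 10 in all, crops included, and the job is handed in when it is done.

Besides the shell and the picture viewer there is one more tool, called by a JSON object that holds its "name" and its "arguments". jog_arm: Moves the arm, as the interface text tells. Shift numbers are shares of 50 cm and turn numbers shares of 1.5 rad, none past 1 either way. Its arguments: {"type":"object","properties":{"motion":{"type":"string"}},"required":["motion"]}

```bash
mkdir -p pics
python3 - <<'E'
from plant import *
import cv2,numpy as np
s=state(); print(s['time'],s['tool_pos'],s['tool_rot'],s['contact_force'],s['gripper_width'])
ims=[]
for c in ["top","side"]:
    f=grab_frame(c); ims.append(f['color'][:,:,::-1])
    for t in ["panel","flap_press","flap_hinge","bottle_mid","jar_mid","cup_mid"]:
        print(c,t,[(np.round(d['at'],3),round(d['p'],2)) for d in place_of(c,t)[:2]])
cv2.imwrite("pics/a.png",cv2.resize(np.hstack(ims),(800,300)))
E
```

```text
0.0 [ 0.17729603 -0.59867049  0.23005239] [-1.03907544e-03  9.89661925e-01  1.43416153e-01 -2.97559748e-05] [-1.42618844 -0.00595385 -0.12619039] 0.9973135722938665
top panel [(array([0.526, 0.085, 0.005]), 0.74)]
top flap_press [(array([0.539, 0.051, 0.081]), 0.69)]
top flap_hinge [(array([0.509, 0.141, 0.072]), 0.85)]
top bottle_mid [(array([ 0.532, -0.132,  0.104]), 0.69)]
top jar_mid [(array([ 0.685, -0.088,  0.046]), 0.76), (array([0.497, 0.391, 0.048]), 0.54)]
top cup_mid [(array([0.497, 0.39 , 0.048]), 0.95)]
side panel [(array([0.529, 0.077, 0.002]), 0.56)]
side flap_press [(array([0.538, 0.043, 0.077]), 0.84)]
side flap_hinge [(array([0.517, 0.141, 0.075]), 0.76)]
side bottle_mid [(array([ 0.532, -0.132,  0.107]), 0.65)]
side jar_mid [(array([ 0.683, -0.087,  0.043]), 0.94), (array([0.54 , 0.049, 0.077]), 0.72)]
side cup_mid [(array([0.498, 0.393, 0.049]), 0.78)]
```

View pics/a.png

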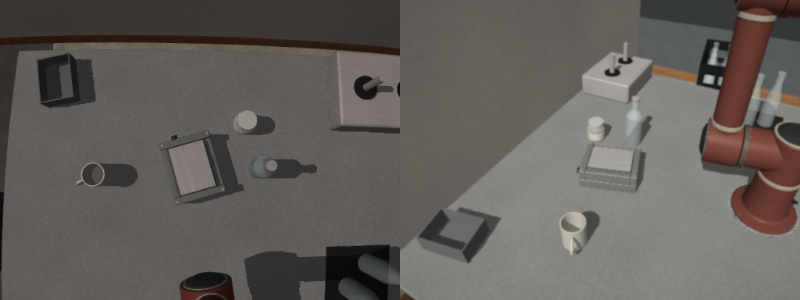

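Overhead picture: panel at about (193,168), tilted; bottle (265,167), jar (246,122) and mug (92,174) are all well clear of it. Next I refine the flap's yaw from depth.

```bash
cat > h.py <<'E'
from plant import *
import cv2,numpy as np
from scipy.spatial.transform import Rotation as R
def cloud(f):
    K=f['intrinsics'];z=f['range_z'];v,u=np.mgrid[:384,:512].astype(float)
    p=cv2.undistortPoints(np.stack([u.ravel(),v.ravel()],1)[:,None],K,np.array([f['k1'],0,0,0.]))[:,0]
    Z=z.ravel();c=np.stack([p[:,0]*Z,-p[:,1]*Z,-Z,np.ones_like(Z)],1)
    return (c@f['world_from_camera'].T)[:,:3].reshape(384,512,3)
def rot():
    q=state()['tool_rot'];return R.from_quat([q[1],q[2],q[3],q[0]])
E
python3 - <<'E'
from h import *
for c in ["top","side"]:
    f=grab_frame(c);P=cloud(f)
    for t in ["flap","panel"]:
        d=cut_out(c,t)
        if not d: print(c,t,None);continue
        m=d[0]['pixels']&(f['range_z']>0);Q=P[m]
        if t=="panel": Q=Q[(Q[:,2]>.05)]
        print(c,t,d[0]['p'],len(Q),np.median(Q,0).round(4),cv2.minAreaRect(Q[:,:2].astype(np.float32)))
r=rot();print(r.as_matrix().round(4))
E
```

```text
top flap 0.64 3011 [0.5267 0.086  0.0792] ((0.5286372900009155, 0.08564531058073044), (0.15639792382717133, 0.1235637217760086), 18.123197555541992)
top panel 0.62 5224 [0.528  0.083  0.0778] ((0.5292487740516663, 0.08135643601417542), (0.20051488280296326, 0.1635332703590393), 17.18951988220215)
side flap 0.93 1545 [0.5251 0.0916 0.0777] ((0.5309140682220459, 0.07745538651943207), (0.1526404768228531, 0.1447685807943344), 17.924701690673828)
side panel None
[[ 0.9589  0.2839  0.    ]
 [ 0.2839 -0.9589  0.    ]
 [ 0.     -0.     -1.    ]]
```

{"name": "jog_arm", "arguments": {"motion": "0 0 0 -0.1 0 0 0; 0 0.06 -0.06 -0.18 0 0 0; 0 0.14 -0.14 -0.2 0 0 0; 0 0.22 -0.22 -0.2 0 0 0; 0 0.3 -0.3 -0.2 0 0 0"}}

```text
time: 1.62
tool_pos: [0.2793, -0.4114, 0.3318]
tool_rot: [0.001, 0.99, 0.143, 0.0]
contact_force: [1.0, -0.6, 0.6]
gripper_width: 0.001
grasp_force: 0.0
```

{"name": "jog_arm", "arguments": {"motion": "0 0.08 -0.08 0 0 0 0; 0 0.16 -0.16 0 0 0 0; 0 0.24 -0.24 0 0 0 0; 0 0.32 -0.32 0 0 0 0; 0 0.4 -0.4 0 0 0 0"}}

```text
time: 2.25
tool_pos: [0.4142, -0.1626, 0.3316]
tool_rot: [0.0, 0.99, 0.143, 0.0]
contact_force: [0.6, 0.6, -1.2]
gripper_width: -0.002
grasp_force: 0.0
```

{"name": "jog_arm", "arguments": {"motion": "0 0.08 -0.08 0 0 0 0; 0 0.16 -0.16 0 0 0 0; 0 0.24 -0.24 0 0 0 0; 0 0.32 -0.3 0 0 0 0; 0 0.36 -0.32 0 0 0 0"}}

```text
time: 2.88
tool_pos: [0.5416, 0.0426, 0.3312]
tool_rot: [-0.0, 0.989, 0.145, -0.0]
contact_force: [0.2, -1.1, 0.4]
gripper_width: 0.005
grasp_force: 0.0
```

Run:
```python
from h import *
grab_frame("top")
s=state();r=rot();p=s['tool_pos'];print(s['time'],p,s['contact_force'],s['gripper_width'])
f=grab_frame("wrist")
for t in ["flap_press","flap_hinge"]:
    print(t,[(np.round(d['at'],3),round(d['p'],2)) for d in place_of("wrist",t)[:2]])
print(r.as_matrix().round(3))
for n,q in dict(press=(.541,.043,.078)).items(): print(n,r.inv().apply(np.array(q)-p).round(4))
cv2.imwrite("pics/b.png",f['color'][:,:,::-1])
```

```text
2.925 [0.54257468 0.04321089 0.33081481] [-0.75185532  0.14275996 -1.25150527] -0.002688092653639899
flap_press [(array([0.544, 0.047, 0.077]), 0.89)]
flap_hinge [(array([0.511, 0.139, 0.076]), 0.65)]
[[ 0.958  0.287  0.   ]
 [ 0.287 -0.958  0.001]
 [ 0.001 -0.001 -1.   ]]
press [-1.800e-03  1.000e-04  2.528e-01]
```

View pics/b.png

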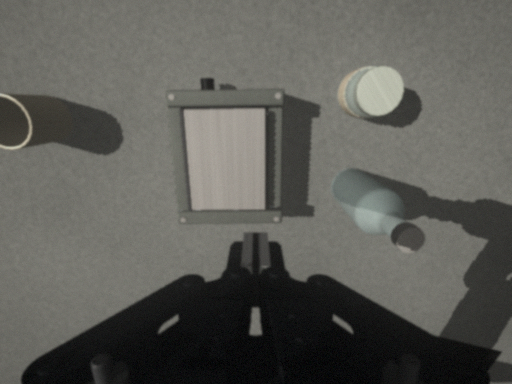

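The wrist picture shows the flap aligned with the tool: free edge at column 268, hinge at column 185. The TCP is above the press point, so I descend.

{"name": "jog_arm", "arguments": {"motion": "0 0 0 0.12 0 0 0; 0 0 0 0.24 0 0 0; 0 0 0 0.36 0 0 0; 0 0 0 0.43 0 0 0; 0 0 0 0.46 0 0 0"}}

```text
time: 3.7
tool_pos: [0.5389, 0.0392, 0.099]
tool_rot: [-0.0, 0.99, 0.143, -0.002]
contact_force: [-0.4, 0.3, 0.6]
gripper_width: -0.002
grasp_force: 0.0
```

{"name": "jog_arm", "arguments": {"motion": "0 0 0 0.015 0 0 0; 0 0 0 0.03 0 0 0; 0 0 0 0.04 0 0 0; 0 0 0 0.046 0 0 0; 0 0 0 0.052 0 0 0"}}

```text
time: 4.32
tool_pos: [0.5413, 0.0402, 0.076]
tool_rot: [0.0, 0.99, 0.143, 0.0]
contact_force: [-0.9, -0.3, 2.3]
gripper_width: 0.001
grasp_force: 1.3
```

{"name": "jog_arm", "arguments": {"motion": "0 0 0 0.004 0 0 0; 0 0 0 0.007 0 0 0; 0 0 0 0.01 0 0 0; 0 0 0 0.013 0 0 0; 0 0 0 0.015 0 0 0"}}

```text
time: 4.95
tool_pos: [0.5414, 0.0403, 0.0688]
tool_rot: [-0.0, 0.99, 0.143, 0.0]
contact_force: [-1.5, 0.4, 10.3]
gripper_width: 0.0
grasp_force: 5.0
```

10 N: the flap is on its stop. I withdraw up and away from the swinging flap.

{"name": "jog_arm", "arguments": {"motion": "0 0 0.03 -0.06 0 0 0; 0 0 0.06 -0.16 0 0 0; 0 0 0.06 -0.28 0 0 0; 0 0 0.06 -0.4 0 0 0; 0 0 0.06 -0.5 0 0 0"}}

```text
time: 5.58
tool_pos: [0.5491, 0.0114, 0.3197]
tool_rot: [0.0, 0.99, 0.143, 0.0]
contact_force: [0.7, 0.1, 0.0]
gripper_width: 0.005
grasp_force: 0.0
```

{"name": "jog_arm", "arguments": {"motion": "0 0 0 0 0 0 0; 0 0 0 0 0 0 0; 0 0 0 0 0 0 0; 0 0 0 0 0 0 0; 0 0 0 0 0 0 0"}}

```text
time: 6.2
tool_pos: [0.5491, 0.0114, 0.3168]
tool_rot: [-0.0, 0.99, 0.143, -0.001]
contact_force: [-0.2, -0.4, -0.3]
gripper_width: 0.003
grasp_force: 0.0
```

Run:
```python
from h import *
f=grab_frame("top");f=grab_frame("side")
for c in ["top","side","wrist"]:
    g=grab_frame(c)
    for t in ["start_top","flap_press"]: print(c,t,[(np.round(d['at'],3),round(d['p'],2)) for d in place_of(c,t)[:2]])
s=state();r=rot();p=s['tool_pos'];print(s['time'],p,s['contact_force'])
print(r.inv().apply(np.array((.5105,.057,.058))-p).round(4))
cv2.imwrite("pics/c.png",np.hstack([cv2.resize(f['color'][100:300,160:420],(400,308)),cv2.resize(g['color'],(400,308))])[:,:,::-1])
```

```text
top start_top []
top flap_press [(array([0.524, 0.101, 0.166]), 0.61)]
side start_top []
side flap_press [(array([0.522, 0.107, 0.167]), 0.85), (array([ 0.682, -0.086,  0.039]), 0.22)]
wrist start_top [(array([0.511, 0.057, 0.054]), 0.77)]
wrist flap_press [(array([0.521, 0.109, 0.169]), 0.77)]
6.75 [0.54936433 0.01141007 0.31786015] [-0.10099275  0.55524704  0.27091192]
[-0.0243 -0.0547  0.2599]
```

View pics/c.png

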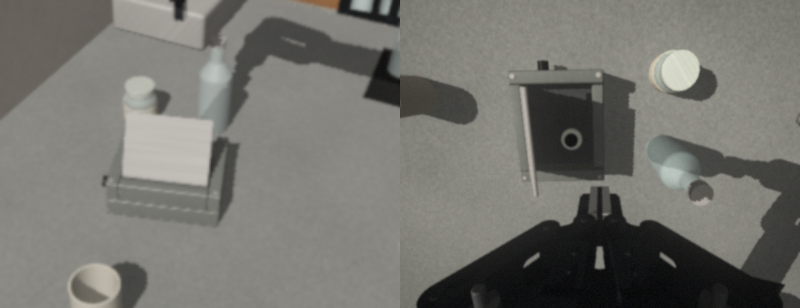

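The flap is open (side view centre). In the wrist view the button is at (571,139), which matches the computed position. I approach it leaning away from the flap.

{"name": "jog_arm", "arguments": {"motion": "0 -0.048 -0.05 0.04 0.08 0 0; 0 -0.048 -0.1 0.12 0.15 0 0; 0 -0.048 -0.11 0.23 0.15 0 0; 0 -0.048 -0.11 0.34 0.15 0 0; 0 -0.048 -0.11 0.42 0.15 0 0"}}

```text
time: 7.38
tool_pos: [0.5095, 0.0575, 0.1052]
tool_rot: [-0.111, 0.983, 0.142, -0.017]
contact_force: [0.2, 0.1, 0.6]
gripper_width: -0.0
grasp_force: 0.0
```

Run:
```python
from h import *
s=grab_frame("side")
for t in ["flap_press"]: print([(np.round(d['at'],3),round(d['p'],2)) for d in place_of("side",t)[:2]])
f=grab_frame("wrist")
print([(np.round(d['at'],3),round(d['p'],2)) for d in place_of("wrist","start_top")[:2]])
s_=state();r=rot();p=s_['tool_pos'];print(s_['time'],p,s_['contact_force'])
print(r.inv().apply(np.array((.5105,.057,.058))-p).round(4), "down:",r.inv().apply([0,0,-1]).round(3))
cv2.imwrite("pics/d.png",np.hstack([cv2.resize(s['color'][100:300,160:420],(400,308)),cv2.resize(f['color'],(400,308))])[:,:,::-1])
```

```text
[(array([0.515, 0.12 , 0.174]), 0.81)]
[(array([0.512, 0.056, 0.06 ]), 0.68)]
7.575 [0.51083152 0.05737481 0.10823898] [0.08697319 0.48459166 2.04668827]
[-0.0004  0.0115  0.0489] down: [0.    0.223 0.975]
```

View pics/d.png

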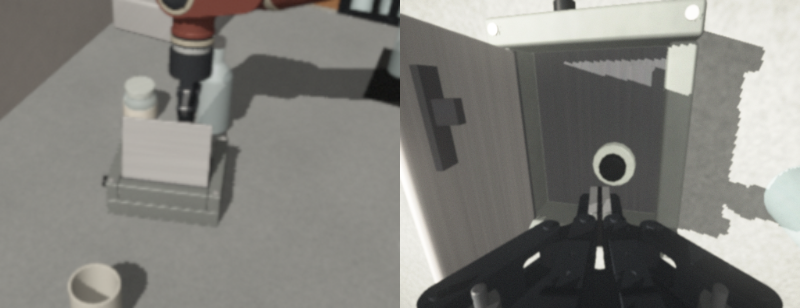

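The flap is fully upright and the gripper is clear of it. The button sits at (613,166), just ahead of the fingertips.

{"name": "jog_arm", "arguments": {"motion": "0 0 0.009 0.04 0 0 0; 0 0 0.017 0.075 0 0 0; 0 0 0.019 0.085 0 0 0; 0 0 0.021 0.092 0 0 0; 0 0 0.022 0.098 0 0 0"}}

```text
time: 8.2
tool_pos: [0.5113, 0.0574, 0.0582]
tool_rot: [-0.111, 0.983, 0.143, -0.015]
contact_force: [-0.0, 0.9, 2.2]
gripper_width: 0.002
grasp_force: 1.0
```

{"name": "jog_arm", "arguments": {"motion": "0 0 0.001 0.004 0 0 0; 0 0 0.002 0.007 0 0 0; 0 0 0.0025 0.01 0 0 0; 0 0 0.003 0.013 0 0 0; 0 0 0.003 0.013 0 0 0"}}

```text
time: 8.82
tool_pos: [0.5115, 0.0574, 0.0529]
tool_rot: [-0.111, 0.983, 0.143, -0.016]
contact_force: [-4.1, -2.8, 11.8]
gripper_width: 0.001
grasp_force: 6.3
```

{"name": "jog_arm", "arguments": {"motion": "0 0 0.001 0.004 0 0 0; 0 0 0.001 0.006 0 0 0; 0 0 0.001 0.006 0 0 0; 0 0 0.001 0.006 0 0 0; 0 0 0.001 0.006 0 0 0"}}

```text
time: 9.45
tool_pos: [0.5117, 0.0573, 0.0524]
tool_rot: [-0.111, 0.983, 0.143, -0.016]
contact_force: [-12.1, -3.1, 27.0]
gripper_width: 0.001
grasp_force: 13.4
```

Run:
```python
from h import *
f=grab_frame("wrist")
s=state();print(s['time'],s['tool_pos'],s['contact_force'])
cv2.imwrite("pics/e.png",cv2.resize(f['color'][140:340,150:360],(630,600))[:,:,::-1])
```

```text
9.5 [0.5117161  0.05727333 0.0523724 ] [-11.13877883  -3.09661742  26.91611289]
```

View pics/e.png

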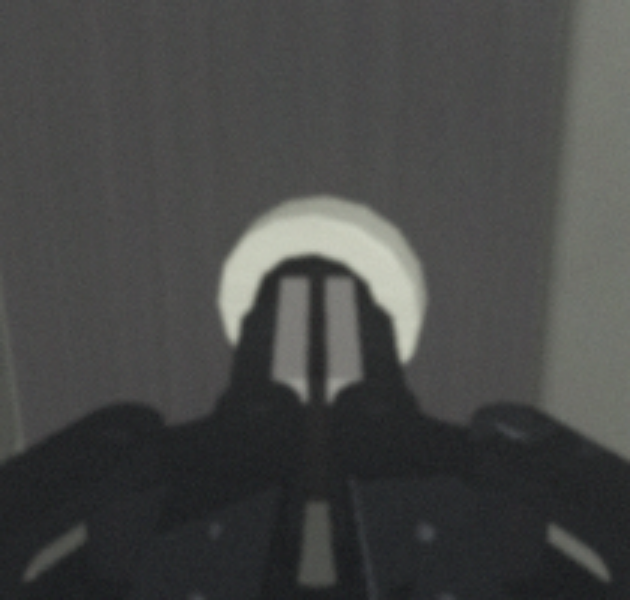

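Run:
```python
from h import *
f=grab_frame("wrist");P=cloud(f)
g=f['color'].mean(2); m=np.zeros_like(g,bool); m[205:262,222:293]=1
m&=(g>170)
Q=P[m];print(m.sum(),np.percentile(Q,[5,25,50,75,95],axis=0).round(4))
```

```text
1107 [[0.506  0.0413 0.047 ]
 [0.5161 0.0495 0.0476]
 [0.5224 0.0612 0.048 ]
 [0.5259 0.0724 0.0484]
 [0.5293 0.0766 0.049 ]]
```

The collar top measures 48 mm, below a pressed button (52 mm), and the contact was solid, so the button is fully down. I release and retract along the tool axis.

{"name": "jog_arm", "arguments": {"motion": "0 0 0 -0.04 0 0 0; 0 0 0 -0.14 0 0 0; 0 0 0 -0.26 0 0 0; 0 0 0 -0.38 0 0 0; 0 0 0 -0.5 0 0 0"}}

```text
time: 10.18
tool_pos: [0.5261, 0.004, 0.2927]
tool_rot: [-0.111, 0.983, 0.142, -0.016]
contact_force: [0.9, -0.5, -1.0]
gripper_width: 0.0
grasp_force: 0.0
```

{"name": "jog_arm", "arguments": {"motion": "0 0 0 0 -0.1 0 0; 0 0 0 0 -0.15 0 0; 0 0 0 0 -0.15 0 0; 0 0 0 0 -0.15 0 0; 0 0 0 0 -0.15 0 0"}}

```text
time: 10.8
tool_pos: [0.5264, 0.0038, 0.2909]
tool_rot: [-0.0, 0.99, 0.143, -0.001]
contact_force: [-0.4, -0.4, -0.2]
gripper_width: 0.0
grasp_force: 0.0
```

Run:
```python
from h import *
f=grab_frame("wrist")
print([(np.round(d['at'],3),round(d['p'],2)) for d in place_of("wrist","start_top")[:2]])
s=state();r=rot();p=s['tool_pos'];print(s['time'],p,s['contact_force'])
ey=np.array([-.297,.955,0]);H=np.array([.511,.139,.075])
for y,z in [(.06,.32),(.06,.16)]+[(-.09*np.cos(t)+.003*np.sin(t)+.012,.075+.09*np.sin(t)+.003*np.cos(t)) for t in (1.35,1.1,.8,.5,.25,0,-.09)]:
    q=H+ey*y;q[2]=z;print(round(y,3),round(z,3),r.inv().apply(q-p).round(4))
```

```text
[(array([0.51 , 0.052, 0.059]), 0.74)]
10.9 [0.52649553 0.00375531 0.29118096] [ 0.28958036 -0.41072061  0.41276543]
0.06 0.32 [ 0.0225 -0.1941 -0.0287]
0.06 0.16 [ 0.0226 -0.194   0.1313]
-0.005 0.163 [ 0.0236 -0.1292  0.1278]
-0.026 0.157 [ 0.0239 -0.1079  0.1347]
-0.049 0.142 [ 0.0242 -0.0855  0.1496]
-0.066 0.121 [ 0.0245 -0.0685  0.1704]
-0.074 0.1 [ 0.0246 -0.0595  0.191 ]
-0.078 0.078 [ 0.0247 -0.056   0.2132]
-0.078 0.07 [ 0.0247 -0.0561  0.2213]
```

{"name": "jog_arm", "arguments": {"motion": "0 0.01 -0.1 0 0 0 0; 0 0.03 -0.21 0 0 0 0; 0 0.045 -0.32 0 0 0 0; 0 0.045 -0.39 0.04 0 0 0; 0 0.045 -0.39 0.14 0 0 0"}}

```text
time: 11.52
tool_pos: [0.4941, 0.2001, 0.2241]
tool_rot: [-0.001, 0.989, 0.145, 0.004]
contact_force: [0.7, -0.3, 0.5]
gripper_width: 0.001
grasp_force: 0.0
```

{"name": "jog_arm", "arguments": {"motion": "0 0 0 0.08 0 0 0; 0 0 0 0.12 0 0 0; 0 0 0.04 0.12 0 0 0; 0 0 0.07 0.12 0 0 0; 0 0 0.09 0.12 0 0 0"}}

```text
time: 12.15
tool_pos: [0.5065, 0.1536, 0.1627]
tool_rot: [-0.0, 0.99, 0.143, 0.001]
contact_force: [0.1, 0.5, -0.1]
gripper_width: -0.0
grasp_force: 0.0
```

Run:
```python
from h import *
f=grab_frame("wrist");g=grab_frame("side")
s=state();r=rot();p=s['tool_pos'];print(s['time'],p,s['contact_force'])
ey=np.array([-.297,.955,0]);H=np.array([.511,.139,.075])
d=p-H;print("y",d@ey,"x",d@[.955,.297,0])
cv2.imwrite("pics/f.png",np.hstack([cv2.resize(g['color'][100:300,160:420],(400,308)),cv2.resize(f['color'],(400,308))])[:,:,::-1])
```

```text
12.25 [0.50633099 0.15355085 0.16249381] [-0.01249181  0.63437826 -0.59951123]
y 0.015282754401932937 x -0.0001373073722693942
```

View pics/f.png

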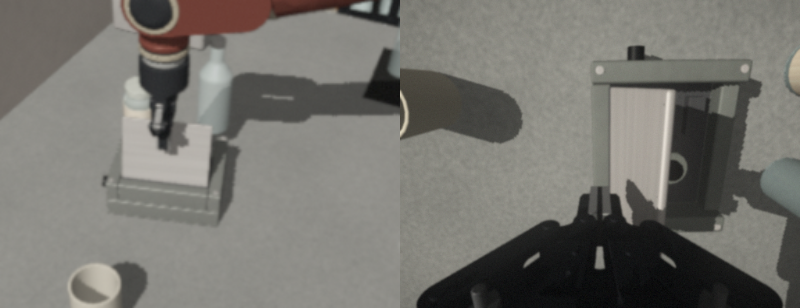

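The finger is behind the upright flap's outer face (wrist view tip at (600,195), free edge at column 670). I push it over.

{"name": "jog_arm", "arguments": {"motion": "0 0 0.03 0 0 0 0; 0 0 0.055 0.003 0 0 0; 0 0 0.082 0.011 0 0 0; 0 0 0.106 0.024 0 0 0; 0 0 0.128 0.041 0 0 0"}}

```text
time: 12.88
tool_pos: [0.5243, 0.0922, 0.1412]
tool_rot: [0.0, 0.99, 0.143, 0.001]
contact_force: [-0.3, 3.1, 2.6]
gripper_width: -0.002
grasp_force: 1.9
```

{"name": "jog_arm", "arguments": {"motion": "0 0 0.02 0.02 0 0 0; 0 0 0.034 0.042 0 0 0; 0 0 0.045 0.065 0 0 0; 0 0 0.052 0.09 0 0 0; 0 0 0.056 0.11 0 0 0"}}

```text
time: 13.5
tool_pos: [0.532, 0.0656, 0.0854]
tool_rot: [0.001, 0.99, 0.143, 0.0]
contact_force: [2.3, -1.3, 4.1]
gripper_width: -0.0
grasp_force: 2.2
```

{"name": "jog_arm", "arguments": {"motion": "0 0 0.004 0.012 0 0 0; 0 0 0.006 0.02 0 0 0; 0 0 0.006 0.024 0 0 0; 0 0 0.006 0.028 0 0 0; 0 0 0.006 0.031 0 0 0"}}

```text
time: 14.12
tool_pos: [0.5321, 0.0636, 0.0711]
tool_rot: [-0.0, 0.99, 0.143, -0.001]
contact_force: [-5.1, 2.5, 11.6]
gripper_width: -0.004
grasp_force: 5.9
```

{"name": "jog_arm", "arguments": {"motion": "0 0 0 0.003 0 0 0; 0 0 0 0.003 0 0 0; 0 0 0 -0.005 0 0 0; 0 0 0 -0.02 0 0 0; 0 0 0 -0.06 0 0 0"}}

```text
time: 14.75
tool_pos: [0.5309, 0.0631, 0.0995]
tool_rot: [0.0, 0.99, 0.143, -0.002]
contact_force: [-0.0, -1.0, 0.4]
gripper_width: 0.003
grasp_force: 0.0
```

{"name": "jog_arm", "arguments": {"motion": "0 0 0 -0.1 0 0 0; 0 0 0 -0.2 0 0 0; 0 0 0 -0.3 0 0 0; 0 0 0 -0.38 0 0 0; 0 0 0 -0.38 0 0 0"}}

```text
time: 15.38
tool_pos: [0.5342, 0.0631, 0.2965]
tool_rot: [0.001, 0.99, 0.143, 0.004]
contact_force: [1.4, 0.1, -0.0]
gripper_width: 0.003
grasp_force: 0.0
```

{"name": "jog_arm", "arguments": {"motion": "0 0 0 0 0 0 0; 0 0 0 0 0 0 0; 0 0 0 0 0 0 0; 0 0 0 0 0 0 0; 0 0 0 0 0 0 0"}}

```text
time: 16.0
tool_pos: [0.5323, 0.0633, 0.2903]
tool_rot: [-0.0, 0.99, 0.143, -0.0]
contact_force: [0.2, -0.0, -0.2]
gripper_width: 0.002
grasp_force: 0.0
```

Run:
```python
from h import *
g=grab_frame("side")
for c in ["side","wrist","top"]:
    f=grab_frame(c)
    print(c,[(t,np.round(d['at'],3),round(d['p'],2)) for t in ("flap_press","bottle_mid","jar_mid","cup_mid") for d in place_of(c,t)[:1]])
    if c=="wrist": w=f
s=state();print(s['time'],s['tool_pos'],s['contact_force'])
cv2.imwrite("pics/g.png",np.hstack([cv2.resize(g['color'][100:300,160:420],(400,308)),cv2.resize(w['color'],(400,308))])[:,:,::-1])
```

```text
side [('flap_press', array([0.54 , 0.044, 0.081]), 0.59), ('bottle_mid', array([ 0.532, -0.133,  0.104]), 0.75), ('jar_mid', array([ 0.68 , -0.085,  0.041]), 0.95)]
wrist [('flap_press', array([0.541, 0.047, 0.077]), 0.87), ('bottle_mid', array([ 0.533, -0.138,  0.105]), 0.72), ('jar_mid', array([ 0.68 , -0.082,  0.044]), 0.58), ('cup_mid', array([0.502, 0.394, 0.047]), 0.69)]
top [('bottle_mid', array([ 0.53 , -0.136,  0.107]), 0.93), ('jar_mid', array([ 0.686, -0.089,  0.047]), 0.94), ('cup_mid', array([0.496, 0.389, 0.05 ]), 0.55)]
16.8 [0.53241467 0.06334702 0.29057032] [-0.70489465 -0.0921663   0.23052083]
```

View pics/g.png

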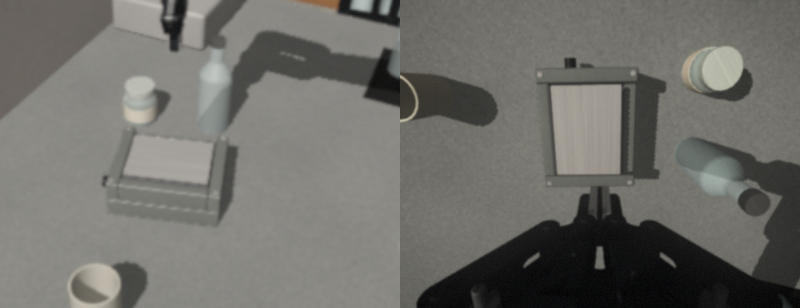

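The pictures show the flap level and latched (wrist view, columns 551–622). The bottle, jar and mug have not moved, and the arm is clear.

```bash
python3 -c "from plant import *;print(job_done())"
```

```text
the job is handed in; nothing more can be done
None
```

I opened the flap, pressed the start button fully down and released it, and pushed the flap shut until it latched; the bottle, jar and mug have not moved, the arm is clear, and the job was handed in at about 17 s (no verdict was returned).

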